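# Fetch the flange from behind the stock tubes

### The job

The flange for the next weld is hemmed in on the stock board by three tall pieces. First stand all three upright in the low grey tray, then set the flange flat and centred on the welding turntable, and after that put each of the three back upright on the very mark it came from. Leave the red magnet and the bolt where they are.

Things in the scene. Friction and masses are not known exactly. Their poses are not given: they have to be found in the camera images.
- stock_board: Plywood board lying fixed on the bench, 230 (x) x 250 (y) x 12 mm thick, with an aluminium strip 30 mm high along its far +x edge. Origin: centre of its underside; top 12 mm above it. It carries four outlined round marks: the flange's at the centre, and those of the three tall pieces at (-78, 0), (0, 78) and (0, -78) mm in its own x, y. Which tall piece stands on which mark changes.
- tray: Low grey painted open tray, fixed, 280 (x) x 130 (y) mm outside, rim 15 mm high, walls and floor 4 mm; it lies to one side of the board (either side). Origin: centre of its underside. Room for the three tall pieces in a row along its x, 80 mm apart.
- turntable: Welding turntable, fixed, on the other side of the board from the tray: dark steel disc of 130 mm diameter on a grey foot, top 40 mm above its origin (centre of its underside). A thin bright circle of 93 mm diameter on top shows the centre. It does not turn.
- pipe: Straight round bare steel pipe standing upright, 48 mm diameter, 135 mm tall, open at both ends, about 0.5 kg. Origin: centre of its lower end, z along it.
- reducer: Bare steel pipe reducer standing upright: 58 mm diameter for the lower 55 mm, tapering to 34 mm diameter from 90 mm up, 145 mm tall, open at both ends, about 0.5 kg. Origin: centre of its lower (wide) end, z up.
- square_tube: Bare steel square tube standing upright, 40 x 40 mm, 125 mm tall, open at both ends, about 0.5 kg. Origin: centre of its lower end, z up, x and y across its flat sides.
- flange: Bare steel weld-neck flange lying on its disc at the centre of the board: disc 85 mm diameter, 12 mm thick, with a round neck of 48 mm diameter rising to 38 mm above the underside; about 0.65 kg. Origin: centre of its underside, z up. Grip it by the neck.
- weld_magnet: Bystander: flat red welding magnet lying on a near corner of the board, 52 x 46 x 14 mm high. Origin: centre of its underside.
- bolt: Bystander: steel hex bolt with nut lying along y on the far part of the board, 61 mm long, 26 mm across. Origin: on its underside near mid-length.
Mind the look-alikes: they are no part of the job. Leave any blue or green look-alike of the flange alone. What is shaped like the pipe but yellow is not meant.

How it is judged:
By the outcome, as a careful person would: the job done as asked, in the order asked, and still so for the second after the job is handed in, with the robot touching nothing.
It also fails if it takes over 136 s, if anything falls off the work surface, if the arm or the gripper's body presses on something with over 40 N, if the wrist force passes 120 N, or if a joint passes its speed limit or range.

### The arm

A 7-joint arm with a two-finger parallel gripper is mounted at the origin on the work surface. World frame = base frame: x ahead of the robot, y to its left, z up, the work surface at z = 0. Lengths are in m, angles in rad, forces in N, time in s.
With the tool pointing down it reaches from about 0.4 to 0.9 m from the base axis. Payload 5.5 kg.
Tool frame: the origin (TCP) lies midway between the tips of the shut fingers; the grasp point (between the pads) lies 19 mm behind it (manip.tcp_to_grasp is the distance from the TCP to the grasp point, in m); z points along the fingers, y is the line along which they close (so a half turn about z gives the same grasp; the last joint's range is limited). The gripper opens to 92 mm and grips with 3 to 60 N. Pads are 19 mm wide; open, the fingers measure 130 mm over their backs; the gripper's body (75 mm by 190 mm) begins 47 mm behind the grasp point.
Start: joints at [1.494, 0.501, -0.427, 1.55, 0.221, 1.138, -0.21], TCP at [0.217, -0.613, 0.192] pointing down, gripper open.
Joint ranges: [-2.88, 2.88], [-0.31, 2.03], [-1.54, 1.56], [0.2, 2.42], [-1.41, 4.55], [0.19, 2.02], [-2.57, 2.57]. Speed limits (rad/s): [2.57, 2.57, 3.14, 3.14, 3.14, 3.14, 3.14].

### API

Orientations are given as a unit quaternion [x, y, z, w].
In Python, from workcell import manip gives the robot as it stands.
- The arm moves only by the tool arm_command, never from a script. Its argument "targets" is a list of rows, each a list of 3 entries, a list of its own where there are three numbers: the shift along the tool's x, y, z in cm, then the turn, a rotation vector about the tool's x, y, z in degrees, then the closure, from 0 (fully open) to 1 (shut). In form: [[[dx, dy, dz], [ax, ay, az], claw], ...]. A call has 1 to 5 rows; each row shifts and turns the commanded pose from where the row before left it, along the tool's axes as they then stand; what a row does not reach is not made up. A row lasts 1/8 s, in which the tool goes at most 62.5 mm and 10.7 degrees, less where a joint would pass 70% of its speed; a pose out of reach is approached as far as the arm can. A call with a gripper value outside its range is refused whole. The fingers move at their own pace and stop on an object; the grip force is fixed at half the most. Time passes only in rows, so rows that do not move let the fingers close. It gives the time, the measured TCP pose, the force, the opening and the grip force at its end, in the units of the state.
- manip.observe(): the state, without advancing time (a new reading comes with each control period).
- manip.snapshot(name): name is "side" or "top" or "wrist"; returns the picture (384x512x3 uint8, blue, green, red); there is no depth.
- manip.camera_info(name): a dict with "fx", "fy", "cx", "cy" (pixels), "rvec" (rotation vector, rad) and "tvec" (3), from world to camera coordinates, as OpenCV has them; the wrist camera has in their place "tool_from_camera" (4x4, takes a point from camera to tool coordinates, whose origin is the TCP and whose axes are the flange's). Camera axes: x right, y down, z forward; pixel columns grow to the right and rows downward; lengths in m; the calibration is good to about 2 mm. A picture is of the moment at which its call begins: read the wrist's pose just before it. camera_info takes no time and is no camera call.
- manip.job_done(): hands the job in; it is judged then, once.
The state is a dict: "time": time; "qpos": joint angles; "qvel": joint speeds; "joint_efforts": joint torques, N m; "ee_pos": TCP position; "tool_rot": TCP orientation; "contact_force": force on the tool from outside, world axes, zero at the start; "torque": the same for the moment, N m; "width": finger opening in m; "grasp_force": force on a finger pad.
Only numpy, scipy, OpenCV 4.12 (cv2) and the standard library are available. Lean on these libraries where they do the work, as an engineer would, in place of code of your own. Each camera call takes 0.05 s, during which the arm holds its last target. There are 200 camera calls.

## Working session

There is one attempt and no reset: what is moved stays moved. The work goes in short steps, Python scripts to look and compute and a tool call to move; the robot and the scene stay as the last step left them, time stands still between calls to the robot, and variables do not carry over. Pictures are saved under pics/ and viewed, at most 14 in all, crops included, and the job is handed in when it is done.

Besides the shell and the picture viewer there is one more tool, called after ">>>" as name(argument=value, ...), one argument or row to a line, values as JSON. arm_command: Moves the arm, as the interface text tells. Its arguments: {"type":"object","properties":{"targets":{"type":"array"}},"required":["targets"]}

```bash
mkdir -p pics; ls; python3 - <<'E'
from workcell import manip
import cv2,numpy as np
s=manip.observe();print(s)
for n in("top","side"):
    im=manip.snapshot(n);cv2.imwrite(f"pics/{n}0.png",im);print(n,manip.camera_info(n))
print(manip.camera_info("wrist"),manip.tcp_to_grasp)
E
```

```text
pics
{'time': 0.0, 'qpos': array([ 1.49418006,  0.5018515 , -0.42678581,  1.55146217,  0.22078384,
        1.13830689, -0.21032042]), 'qvel': array([-0.0001236 , -0.00065456,  0.00066217,  0.00055379, -0.00132782,
       -0.00061184, -0.00076339]), 'joint_efforts': array([ 4.00968556e-04, -5.66590548e+01, -5.81587896e+00, -2.79107881e+01,
       -6.87701767e-02,  3.10129090e-02,  2.03611789e-04]), 'ee_pos': array([ 0.21635563, -0.61210544,  0.1906706 ]), 'tool_rot': array([ 9.85597682e-01,  1.69104212e-01, -1.29350116e-04, -9.78725681e-04]), 'contact_force': array([-0.03184817, -0.78315574, -0.84416355]), 'torque': array([ 0.00372442, -0.01644316, -0.0149394 ]), 'grasp_force': 0.0, 'width': 0.09241026891031973}
top {'fx': 476.0589271239629, 'fy': 476.0589271239629, 'cx': 262.3015784283107, 'cy': 197.27268050114057, 'rvec': array([ 2.23490231, -1.97266734,  0.21049559]), 'tvec': array([-0.07142764,  0.6038625 ,  1.13906053])}
side {'fx': 430.76043955502655, 'fy': 430.76043955502655, 'cx': 253.50444211291045, 'cy': 193.44762303245156, 'rvec': array([ 2.25626425, -0.70255318,  0.27663504]), 'tvec': array([-0.50944824,  0.28195529,  0.80043676])}
{'fx': 280.21403119779654, 'fy': 280.21403119779654, 'cx': 253.5946864126534, 'cy': 195.04963275815146, 'tool_from_camera': array([[-6.76528977e-05, -9.51998693e-01, -3.06102080e-01,
         8.32089760e-02],
       [ 9.99999882e-01, -2.11471908e-04,  4.36678151e-04,
        -3.86159999e-04],
       [-4.80449020e-04, -3.06102015e-01,  9.51998595e-01,
        -1.92313795e-01],
       [ 0.00000000e+00,  0.00000000e+00,  0.00000000e+00,
         1.00000000e+00]])} 0.0188
```

View pics/top0.png

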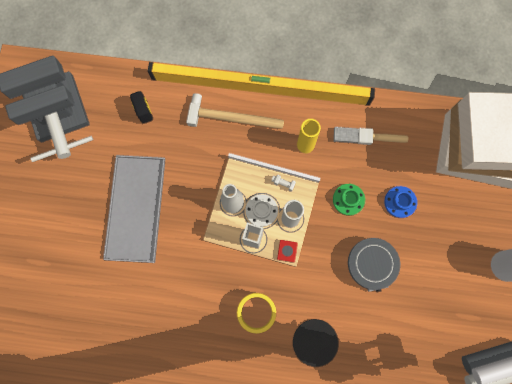

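View pics/side0.png

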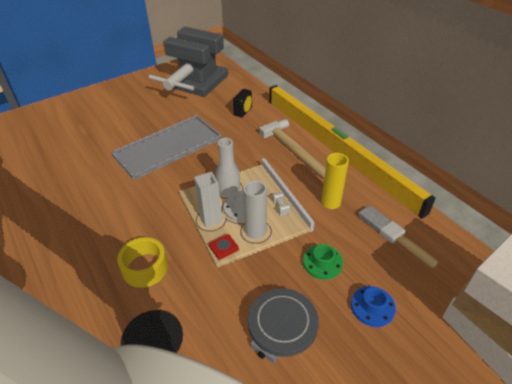

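The top view shows +x up and +y left. The tray is at left (105–163, 156–262), the board is centred near (262, 210), and the turntable is at (375, 264). The reducer stands on the +y mark (232, 198), the pipe on the -y mark (292, 212) and the square tube on the -x mark (252, 236). The red magnet, bolt, green and blue flanges and yellow pipe stay where they are. The side view confirms which piece is which.

```bash
cat > h.py <<'E'
from workcell import manip
import cv2,numpy as np
from scipy.spatial.transform import Rotation as R
def cam(name,s=None):
    c=manip.camera_info(name)
    K=np.array([[c['fx'],0,c['cx']],[0,c['fy'],c['cy']],[0,0,1]])
    if name=='wrist':
        T=np.eye(4);T[:3,:3]=R.from_quat(s['tool_rot']).as_matrix();T[:3,3]=s['ee_pos']
        M=np.linalg.inv(T@c['tool_from_camera']);Rm,t=M[:3,:3],M[:3,3]
    else: Rm=cv2.Rodrigues(c['rvec'])[0];t=c['tvec']
    return K,Rm,t
def cast(C,uv,z):
    K,Rm,t=C;o=-Rm.T@t
    uv=np.atleast_2d(uv);d=(Rm.T@np.linalg.inv(K)@np.c_[uv,np.ones(len(uv))].T).T
    return (o+d*((z-o[2])/d[:,2])[:,None])
def proj(C,P):
    K,Rm,t=C;p=(K@(Rm@np.atleast_2d(P).T+t[:,None])).T
    return p[:,:2]/p[:,2:]
def tool(P,s):  # world point -> shift in tool axes, cm
    return 100*R.from_quat(s['tool_rot']).inv().apply(np.asarray(P)-s['ee_pos'])
E
python3 - <<'E'
from h import *
np.set_printoptions(precision=4,suppress=True)
im=cv2.imread('pics/top0.png');C=cam('top')
hsv=cv2.cvtColor(im,cv2.COLOR_BGR2HSV)
for n,p in dict(board=(220,225),wood=(200,300),tray=(135,210),tt=(375,245),pipe=(292,225)).items(): print(n,hsv[p[1],p[0]])
# tray
m=np.zeros(im.shape[:2],np.uint8);m[140:280,90:180]=((hsv[140:280,90:180,1]<70)*255)
c=max(cv2.findContours(m,0,2)[0],key=cv2.contourArea);r=cv2.boxPoints(cv2.minAreaRect(c))
w=cast(C,r,.015);print('tray',r,w,w.mean(0),np.linalg.norm(w-np.roll(w,1,0),axis=1))
# turntable
m=np.zeros(im.shape[:2],np.uint8);m[225:300,340:410]=((hsv[225:300,340:410,1]<70)*255)
c=max(cv2.findContours(m,0,2)[0],key=cv2.contourArea);e=cv2.fitEllipse(c);print('tt',e,cast(C,e[0],.04))
# board
L=cv2.cvtColor(im,cv2.COLOR_BGR2LAB);
m=np.zeros(im.shape[:2],np.uint8);m[145:275,195:330]=255*(im[145:275,195:330,1]>120)
m=cv2.morphologyEx(m,cv2.MORPH_CLOSE,np.ones((9,9)))
c=max(cv2.findContours(m,0,2)[0],key=cv2.contourArea);r=cv2.boxPoints(cv2.minAreaRect(c))
w=cast(C,r,.012);print('board',r,w,w.mean(0),np.linalg.norm(w-np.roll(w,1,0),axis=1))
cv2.imwrite('pics/c1.png',cv2.resize(im[145:275,195:330],None,fx=4.5,fy=4.5,interpolation=cv2.INTER_CUBIC))
E
```

```text
board [ 17 104 159]
wood [ 13 150 187]
tray [ 10   5 155]
tt [ 25  16 178]
pipe [ 23  21 143]
tray [[102.6733 259.2674]
 [113.3762 152.2376]
 [164.8614 157.3861]
 [154.1584 264.4159]] [[0.4067 0.3898 0.015 ]
 [0.6908 0.4163 0.015 ]
 [0.6939 0.2772 0.015 ]
 [0.4101 0.2572 0.015 ]] [0.5504 0.3351 0.015 ] [0.1327 0.2854 0.1391 0.2845]
tt ((373.5715026855469, 263.59210205078125), (50.34583282470703, 52.56344223022461), 141.10928344726562) [[ 0.4792 -0.2928  0.04  ]]
board [[195. 145.]
 [329. 145.]
 [329. 274.]
 [195. 274.]] [[ 0.7391  0.2031  0.012 ]
 [ 0.7844 -0.1556  0.012 ]
 [ 0.4416 -0.1883  0.012 ]
 [ 0.3992  0.1506  0.012 ]] [0.5911 0.0025 0.012 ] [0.3439 0.3615 0.3443 0.3415]
```

View pics/c1.png

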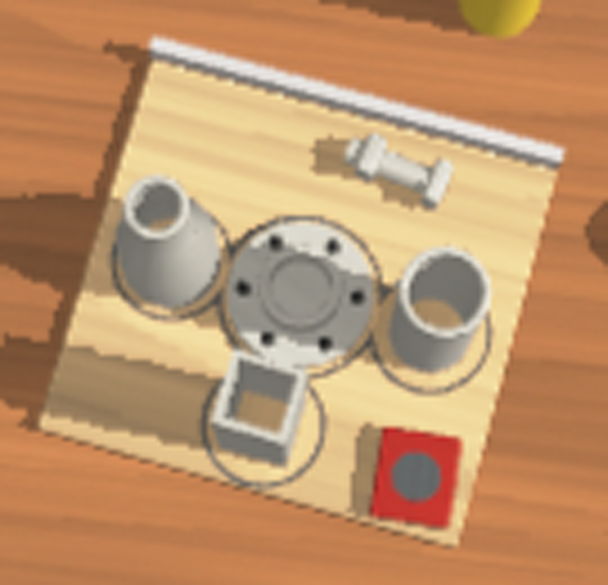

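The enlarged crop shows the board's near corners at (40,428) and (458,546), the flange neck at (300,290), and the tops of the pipe (445,293), reducer (157,207) and tube (263,392). The mark outlines are visible around each piece.

```bash
python3 - <<'E'
from h import *
np.set_printoptions(precision=4,suppress=True)
C=cam('top');f=lambda x,y,z:cast(C,[(x+.5)/4.5+194.5,(y+.5)/4.5+144.5],z)[0]
a,b=f(40,428,.012),f(458,546,.012);print('near edge',a,b,np.linalg.norm(a-b))
yv=(a-b)/np.linalg.norm(a-b);xv=np.array([yv[1],-yv[0],0]);print('yaw',np.degrees(np.arctan2(xv[1],xv[0])))
c=(a+b)/2+.115*xv;print('board c from edge',c)
print('neck',f(300,290,.05)); 
for n,p,d in(('pipe',f(445,293,.147),-yv),('red',f(157,207,.157),yv),('tube',f(263,392,.137),-xv)):
  print(n,p,'implied centre',p-.078*d)
s=manip.observe();print(tool([c[0],c[1],.4],s))
E
```

```text
near edge [0.4886 0.1422 0.012 ] [ 0.4515 -0.1035  0.012 ] 0.24848049799100785
yaw -8.576840268256786
board c from edge [0.5837 0.0022 0.012 ]
neck [0.5801 0.0032 0.05  ]
pipe [ 0.5701 -0.0737  0.147 ] implied centre [0.5817 0.0035 0.147 ]
red [0.5946 0.0798 0.157 ] implied centre [0.5829 0.0027 0.157 ]
tube [0.5084 0.0137 0.137 ] implied centre [0.5856 0.0021 0.137 ]
[ 55.1169 -45.7139 -20.8377]
```

>>> arm_command(
  targets=[
    [[4.6, -3.8, -0.9], [0, 0, 0], 0],
    [[4.6, -3.8, -0.9], [0, 0, 0], 0],
    [[4.6, -3.8, -0.9], [0, 0, 0], 0],
    [[4.6, -3.8, -0.9], [0, 0, 0], 0],
    [[4.6, -3.8, -0.9], [0, 0, 0], 0],
  ],
)

```text
time: 0.72
ee_pos: [0.3707, -0.3551, 0.2368]
tool_rot: [0.986, 0.169, -0.0, -0.0]
contact_force: [1.2, -0.2, 0.4]
width: 0.0918
grasp_force: 0.0
```

>>> arm_command(
  targets=[
    [[4.6, -3.8, -0.9], [0, 0, 0], 0],
    [[4.6, -3.8, -0.9], [0, 0, 0], 0],
    [[4.6, -3.8, -0.9], [0, 0, 0], 0],
    [[4.6, -3.8, -0.9], [0, 0, 0], 0],
    [[4.6, -3.8, -0.9], [0, 0, 0], 0],
  ],
)

```text
time: 1.35
ee_pos: [0.5241, -0.0997, 0.2819]
tool_rot: [0.986, 0.169, -0.0, 0.0]
contact_force: [1.0, -0.0, 0.0]
width: 0.0918
grasp_force: 0.0
```

>>> arm_command(
  targets=[
    [[4.6, -3.8, -0.9], [0, 0, 0], 0],
    [[4.6, -3.8, -0.9], [0, 0, 9.4], 0],
    [[0, 0, 0], [0, 0, 9.4], 0],
    [[0, 0, 0], [0, 0, 9.4], 0],
    [[0, 0, 0], [0, 0, 0], 0],
  ],
)

```text
time: 1.98
ee_pos: [0.5848, 0.0013, 0.2993]
tool_rot: [0.997, -0.075, -0.0, 0.0]
contact_force: [-0.6, 0.1, 0.2]
width: 0.0921
grasp_force: 0.0
```

```bash
python3 - <<'E'
from h import *
s=manip.observe();im=manip.snapshot('wrist');cv2.imwrite('pics/w1.png',im);np.savez('w1.npz',**{k:s[k] for k in('ee_pos','tool_rot')});print(s)
E
```

```text
{'time': 1.975, 'qpos': array([ 0.50005601,  0.34113737, -0.70692368,  1.57701757,  0.22698147,
        1.30840556, -1.95907896]), 'qvel': array([ 0.01887108, -0.00169529, -0.01492351, -0.00037139,  0.0038318 ,
        0.00126663,  0.0709889 ]), 'joint_efforts': array([ -0.39991711, -44.783957  ,  -6.53074756, -29.84870195,
        -0.05154352,  -0.10353293,  -0.88639632]), 'ee_pos': array([0.58483533, 0.00126246, 0.29928029]), 'tool_rot': array([ 9.97168460e-01, -7.51988435e-02, -4.22670052e-04,  1.30266654e-04]), 'contact_force': array([-0.56113702,  0.08094805,  0.20906162]), 'torque': array([-0.01336444, -0.00862376, -0.03513706]), 'grasp_force': 0.0, 'width': 0.0920598742413415}
```

View pics/w1.png

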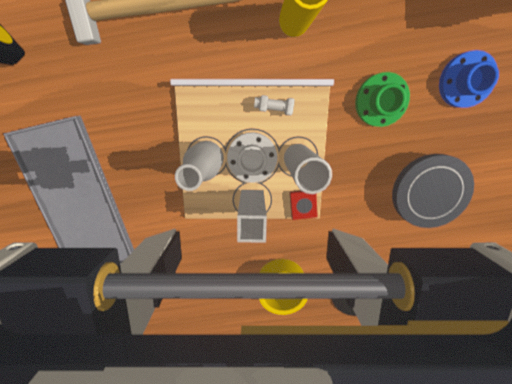

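The wrist view shows the whole board. The reducer top is at (189,177), the pipe top at (313,175), the tube top at (252,230), the flange neck at (251,159) and the turntable circle at (435,191). I'll enlarge it to pick points more finely.

```bash
python3 - <<'E'
import cv2
im=cv2.imread('pics/w1.png')
cv2.imwrite('pics/c2.png',cv2.resize(im[125:245,165:345],None,fx=4.4,fy=4.4,interpolation=cv2.INTER_CUBIC))
E
```

```text
(no output)
```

View pics/c2.png

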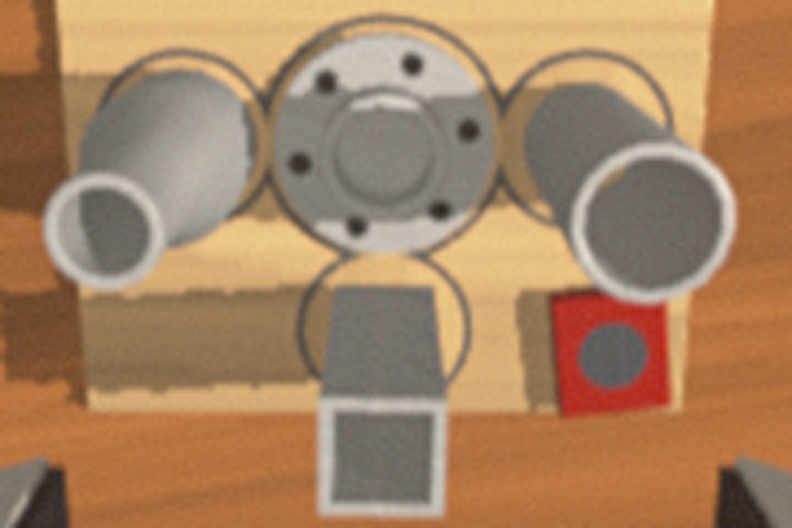

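The crop shows the flange disc at (385,142), the pipe top ring centred at (653,222), the reducer top at (104,231), the tube top at (382,457) and square to the board, and the board's near corners at (88,412) and (683,410).

```bash
python3 - <<'E'
from h import *
np.set_printoptions(precision=4,suppress=True)
s=dict(np.load('w1.npz'));C=cam('wrist',s);f=lambda x,y,z:cast(C,[(x+.5)/4.4+164.5,(y+.5)/4.4+124.5],z)[0]
a,b=f(88,412,.012),f(683,410,.012);L=np.linalg.norm(a-b);yv=(a-b)/L;xv=np.array([yv[1],-yv[0],0]);print(L,np.degrees(np.arctan2(xv[1],xv[0])),'edge c',(a+b)/2+.115*xv)
print('disc',f(385,142,.024),'mark',f(385,139.5,.012))
for n,p,d in(('pipe',f(653,222,.147),-yv),('red',f(104,231,.157),yv),('tube',f(382,457,.137),-xv)): print(n,p,'implied',p-.078*d)
im=cv2.imread('pics/w1.png');h=cv2.cvtColor(im,cv2.COLOR_BGR2HSV)
m=np.zeros(im.shape[:2],np.uint8);q=h[160:222,402:468];m[160:222,402:468]=255*(q[...,2]>130)*(q[...,1]<60)
c=np.vstack([k for k in cv2.findContours(m,0,2)[0]]);e=cv2.fitEllipse(cv2.convexHull(c));print('tt',e,cast(C,e[0],.04))
print('tube yaw',[np.degrees(np.arctan2(*(f(*p,.137)-f(*q,.137))[:2])) for p,q in(((320,400),(447,397)),((318,515),(443,517)))])
E
```

```text
0.24972464347110798 -8.439195062350697 edge c [0.5844 0.0043 0.012 ]
disc [0.5851 0.0037 0.024 ] mark [0.584 0.004 0.012]
pipe [ 0.5723 -0.0727  0.147 ] implied [0.5837 0.0045 0.147 ]
red [0.5955 0.081  0.157 ] implied [0.5841 0.0038 0.157 ]
tube [0.5066 0.0162 0.137 ] implied [0.5838 0.0048 0.137 ]
tt ((435.34033203125, 192.01837158203125), (49.17269515991211, 60.46943664550781), 53.825714111328125) [[ 0.4825 -0.2935  0.04  ]]
tube yaw [np.float64(7.191230951671776), np.float64(9.669318010494594)]
```

>>> arm_command(
  targets=[
    [[0, -4.0, 0], [0, 0, 0], 0],
    [[-0.14, -4.05, 2.4], [0, 0, 0], 0],
    [[0, 0, 5], [0, 0, 0], 0],
    [[0, 0, 6], [0, 0, 0], 0],
    [[0, 0, 5], [0, 0, 0], 0],
  ],
)

```text
time: 2.65
ee_pos: [0.5953, 0.0802, 0.1136]
tool_rot: [0.997, -0.075, -0.0, 0.0]
contact_force: [0.1, -0.2, 0.5]
width: 0.0917
grasp_force: 0.0
```

>>> arm_command(
  targets=[
    [[0, 0, 0], [0, 0, 0], 1],
    [[0, 0, 0], [0, 0, 0], 1],
    [[0, 0, 0], [0, 0, 0], 1],
    [[0, 0, 0], [0, 0, 0], 1],
    [[0, 0, 0], [0, 0, 0], 1],
  ],
)

```text
time: 3.28
ee_pos: [0.5966, 0.0808, 0.1168]
tool_rot: [0.997, -0.076, 0.001, 0.0]
contact_force: [0.2, 0.3, 0.3]
width: 0.0464
grasp_force: 0.0
```

>>> arm_command(
  targets=[
    [[0, 0, 0], [0, 0, 0], 1],
    [[0, 0, 0], [0, 0, 0], 1],
    [[0, 0, 0], [0, 0, 0], 1],
  ],
)

```text
time: 3.65
ee_pos: [0.5962, 0.0812, 0.116]
tool_rot: [0.997, -0.076, 0.0, -0.0]
contact_force: [0.4, 1.1, 1.8]
width: 0.0324
grasp_force: 30.0
```

>>> arm_command(
  targets=[
    [[0, 0, -2], [0, 0, 0], 1],
    [[0, 0, -3], [0, 0, 0], 1],
    [[-0.1, -3, 0], [0, 0, 0], 1],
    [[-0.1, -4.5, 0], [0, 0, 0], 1],
    [[-0.1, -5, 0], [0, 0, 0], 1],
  ],
)

```text
time: 4.28
ee_pos: [0.612, 0.2044, 0.1662]
tool_rot: [0.997, -0.077, -0.0, 0.001]
contact_force: [0.6, 0.4, -4.6]
width: 0.0322
grasp_force: 30.0
```

>>> arm_command(
  targets=[
    [[-0.1, -5, 0], [0, 0, 0], 1],
    [[-0.1, -4.5, 0], [0, 0, 0], 1],
    [[0, -3, 0], [0, 0, 0], 1],
    [[0, -1.3, 0], [0, 0, 0], 1],
    [[0, 0, 2.5], [0, 0, 0], 1],
  ],
)

```text
time: 4.9
ee_pos: [0.632, 0.3436, 0.1431]
tool_rot: [0.997, -0.076, 0.002, -0.001]
contact_force: [0.3, -0.8, -5.4]
width: 0.0325
grasp_force: 30.0
```

>>> arm_command(
  targets=[
    [[0, 0, 1.8], [0, 0, 0], 1],
    [[0, 0, 0.8], [0, 0, 0], 1],
    [[0, 0, 0.4], [0, 0, 0], 1],
    [[0, 0, 0], [0, 0, 0], 1],
  ],
)

```text
time: 5.4
ee_pos: [0.6313, 0.3414, 0.1111]
tool_rot: [0.997, -0.076, 0.0, -0.0]
contact_force: [-0.6, 0.7, -4.6]
width: 0.032
grasp_force: 30.0
```

>>> arm_command(
  targets=[
    [[0, 0, 0.2], [0, 0, 0], 1],
    [[0, 0, 0], [0, 0, 0], 1],
  ],
)

```text
time: 5.65
ee_pos: [0.6311, 0.3417, 0.1091]
tool_rot: [0.997, -0.076, 0.0, -0.0]
contact_force: [0.4, 0.7, -4.5]
width: 0.0324
grasp_force: 30.0
```

>>> arm_command(
  targets=[
    [[0, 0, 0.15], [0, 0, 0], 1],
    [[0, 0, 0], [0, 0, 0], 1],
  ],
)

```text
time: 5.9
ee_pos: [0.6312, 0.3421, 0.1081]
tool_rot: [0.997, -0.076, 0.0, -0.0]
contact_force: [-0.7, -0.1, -0.6]
width: 0.0322
grasp_force: 30.0
```

>>> arm_command(
  targets=[
    [[0, 0, 0], [0, 0, 0], 0],
    [[0, 0, 0], [0, 0, 0], 0],
    [[0, 0, 0], [0, 0, 0], 0],
    [[0, 0, -3.2], [0, 0, 0], 0],
    [[0, 0, -5], [0, 0, 0], 0],
  ],
)

```text
time: 6.52
ee_pos: [0.6298, 0.3405, 0.1879]
tool_rot: [0.997, -0.076, -0.002, 0.001]
contact_force: [0.2, 1.7, -0.3]
width: 0.0778
grasp_force: 0.0
```

>>> arm_command(
  targets=[
    [[0, 5.3, 0], [0, 0, 0], 0],
    [[0.1, 5.3, 0], [0, 0, 0], 0],
    [[0.1, 5.3, 0], [0, 0, 0], 0],
    [[0.1, 5.3, 0], [0, 0, 0], 0],
    [[0.1, 5.3, 0], [0, 0, 0], 0],
  ],
)

```text
time: 7.15
ee_pos: [0.5945, 0.0772, 0.1896]
tool_rot: [0.997, -0.076, 0.0, 0.0]
contact_force: [1.4, -0.6, -0.1]
width: 0.0918
grasp_force: 0.0
```

>>> arm_command(
  targets=[
    [[0, 5.3, 0], [0, 0, 0], 0],
    [[0, 5.3, 0], [0, 0, 0], 0],
    [[0, 4.8, 0], [0, 0, 0], 0],
    [[0, 0, 0], [0, 0, 0], 0],
  ],
)

```text
time: 7.65
ee_pos: [0.5705, -0.0795, 0.1891]
tool_rot: [0.997, -0.08, -0.0, 0.001]
contact_force: [-0.0, 0.3, 0.4]
width: 0.0919
grasp_force: 0.0
```

>>> arm_command(
  targets=[
    [[0, 0, 0], [0, 0, 0], 0],
  ],
)

```text
time: 7.78
ee_pos: [0.5715, -0.0727, 0.1895]
tool_rot: [0.997, -0.076, 0.0, -0.0]
contact_force: [-0.7, 0.6, -0.7]
width: 0.0921
grasp_force: 0.0
```

>>> arm_command(
  targets=[
    [[0.1, 0, 4], [0, 0, 0], 0],
    [[0, 0, 4.3], [0, 0, 0], 0],
    [[0, 0, 0], [0, 0, 0], 1],
    [[0, 0, 0], [0, 0, 0], 1],
    [[0, 0, 0], [0, 0, 0], 1],
  ],
)

```text
time: 8.4
ee_pos: [0.5741, -0.0728, 0.1084]
tool_rot: [0.997, -0.076, 0.002, 0.0]
contact_force: [-0.0, -0.2, 0.4]
width: 0.0666
grasp_force: 0.0
```

>>> arm_command(
  targets=[
    [[0, 0, 0], [0, 0, 0], 1],
    [[0, 0, 0], [0, 0, 0], 1],
    [[0, 0, 0], [0, 0, 0], 1],
  ],
)

```text
time: 8.78
ee_pos: [0.573, -0.0732, 0.107]
tool_rot: [0.997, -0.076, 0.001, 0.0]
contact_force: [-0.5, 0.8, 3.9]
width: 0.0458
grasp_force: 30.0
```

>>> arm_command(
  targets=[
    [[0, 0, -2.5], [0, 0, 0], 1],
    [[0, 0, -3.5], [0, 0, 0], 1],
    [[0, -3, 0], [0, 0, 0], 1],
    [[0, -5, 0], [0, 0, 0], 1],
    [[0, -5, 0], [0, 0, 0], 1],
  ],
)

```text
time: 9.4
ee_pos: [0.591, 0.0554, 0.165]
tool_rot: [0.997, -0.077, -0.001, 0.0]
contact_force: [1.1, 0.2, -4.5]
width: 0.0458
grasp_force: 30.0
```

>>> arm_command(
  targets=[
    [[0, -5, 0], [0, 0, 0], 1],
    [[-1.5, -5, 0], [0, 0, 0], 1],
    [[-2.3, -5, 0], [0, 0, 0], 1],
    [[-2.3, -5, 0], [0, 0, 0], 1],
    [[-1.7, -4.5, 0], [0, 0, 0], 1],
  ],
)

```text
time: 10.02
ee_pos: [0.5498, 0.3104, 0.1647]
tool_rot: [0.997, -0.076, -0.002, 0.001]
contact_force: [0.0, -0.7, -5.2]
width: 0.0461
grasp_force: 30.0
```

>>> arm_command(
  targets=[
    [[-0.5, -2.5, 0], [0, 0, 0], 1],
    [[0, 0, 3.5], [0, 0, 0], 1],
    [[0, 0, 2.2], [0, 0, 0], 1],
    [[0, 0, 0.7], [0, 0, 0], 1],
    [[0, 0, 0.2], [0, 0, 0], 1],
  ],
)

```text
time: 10.65
ee_pos: [0.5509, 0.3345, 0.1]
tool_rot: [0.997, -0.076, -0.0, 0.0]
contact_force: [-0.4, 0.1, -5.1]
width: 0.046
grasp_force: 30.0
```

>>> arm_command(
  targets=[
    [[0, 0, 0], [0, 0, 0], 1],
  ],
)

```text
time: 10.78
ee_pos: [0.5514, 0.3349, 0.1008]
tool_rot: [0.997, -0.076, 0.0, -0.0]
contact_force: [-0.3, 0.0, -4.8]
width: 0.0462
grasp_force: 30.0
```

>>> arm_command(
  targets=[
    [[0, 0, 0.15], [0, 0, 0], 1],
    [[0, 0, 0], [0, 0, 0], 1],
  ],
)

```text
time: 11.02
ee_pos: [0.5513, 0.3348, 0.0993]
tool_rot: [0.997, -0.076, 0.0, -0.0]
contact_force: [0.5, -0.4, -4.9]
width: 0.0462
grasp_force: 30.0
```

>>> arm_command(
  targets=[
    [[0, 0, 0.12], [0, 0, 0], 1],
    [[0, 0, 0], [0, 0, 0], 1],
  ],
)

```text
time: 11.28
ee_pos: [0.5518, 0.3352, 0.0991]
tool_rot: [0.997, -0.076, 0.001, -0.0]
contact_force: [-1.0, -1.4, 5.7]
width: 0.046
grasp_force: 30.0
```

>>> arm_command(
  targets=[
    [[0, 0, 0], [0, 0, 0], 0],
    [[0, 0, 0], [0, 0, 0], 0],
    [[0, 0, 0], [0, 0, 0], 0],
    [[0, 0, -4], [0, 0, 0], 0],
    [[0, 0, -5], [0, 0, 0], 0],
  ],
)

```text
time: 11.9
ee_pos: [0.5499, 0.3339, 0.1869]
tool_rot: [0.997, -0.076, -0.002, 0.001]
contact_force: [-0.4, 0.9, 0.4]
width: 0.0897
grasp_force: 0.0
```

>>> arm_command(
  targets=[
    [[0, 5, 0], [0, 0, 0], 0],
    [[0.1, 5.5, 0], [0, 0, 0], 0],
    [[0.1, 5.5, 0], [0, 0, 0], 0],
    [[0.1, 5.5, 0], [0, 0, 0], 0],
    [[0, 5.5, 0], [0, 0, 0], 0],
  ],
)

```text
time: 12.52
ee_pos: [0.5127, 0.0655, 0.1876]
tool_rot: [0.997, -0.076, 0.0, 0.0]
contact_force: [0.5, 0.7, 1.2]
width: 0.0916
grasp_force: 0.0
```

>>> arm_command(
  targets=[
    [[0, 4, 0], [0, 0, 0], 0],
    [[0, 1.2, 0], [0, 0, 0], 0],
    [[0, 0, 0], [0, 0, 0], 0],
    [[0, 0, 0], [0, 0, 0], 0],
  ],
)

```text
time: 13.02
ee_pos: [0.5053, 0.0181, 0.1876]
tool_rot: [0.997, -0.075, 0.0, -0.001]
contact_force: [0.4, 0.9, -0.4]
width: 0.0917
grasp_force: 0.0
```

>>> arm_command(
  targets=[
    [[0.15, 0.2, 4], [0, 0, 0], 0],
    [[0, 0, 4.75], [0, 0, 0], 0],
    [[0, 0, 0], [0, 0, 0], 1],
    [[0, 0, 0], [0, 0, 0], 1],
    [[0, 0, 0], [0, 0, 0], 1],
  ],
)

```text
time: 13.65
ee_pos: [0.5081, 0.0143, 0.102]
tool_rot: [0.997, -0.076, 0.002, -0.0]
contact_force: [0.5, -0.1, 0.4]
width: 0.0666
grasp_force: 0.0
```

>>> arm_command(
  targets=[
    [[0, 0, 0], [0, 0, 0], 1],
    [[0, 0, 0], [0, 0, 0], 1],
    [[0, 0, 0], [0, 0, 0], 1],
    [[0, 0, 0], [0, 0, 0], 1],
  ],
)

```text
time: 14.15
ee_pos: [0.5067, 0.014, 0.1005]
tool_rot: [0.997, -0.076, 0.001, -0.0]
contact_force: [-0.1, 1.0, 3.3]
width: 0.0384
grasp_force: 30.0
```

>>> arm_command(
  targets=[
    [[0, 0, -1.5], [0, 0, 0], 1],
    [[0, 0, -2.5], [0, 0, 0], 1],
    [[-0.8, -3, 0], [0, 0, 0], 1],
    [[-1.4, -5, 0], [0, 0, 0], 1],
    [[-1.4, -5, 0], [0, 0, 0], 1],
  ],
)

```text
time: 14.78
ee_pos: [0.4897, 0.1481, 0.1402]
tool_rot: [0.997, -0.077, -0.0, 0.0]
contact_force: [1.7, -0.8, -4.4]
width: 0.0384
grasp_force: 30.0
```

>>> arm_command(
  targets=[
    [[-1.4, -5, 0], [0, 0, 0], 1],
    [[-1.4, -5, 0], [0, 0, 0], 1],
    [[-1.3, -4.6, 0], [0, 0, 0], 1],
    [[-0.5, -3, 0], [0, 0, 0], 1],
    [[0, 0, 2], [0, 0, 0], 1],
  ],
)

```text
time: 15.4
ee_pos: [0.4711, 0.3336, 0.1216]
tool_rot: [0.997, -0.073, 0.001, -0.002]
contact_force: [-0.5, -0.5, -4.1]
width: 0.0382
grasp_force: 30.0
```

>>> arm_command(
  targets=[
    [[0, 0, 1.5], [0, 0, 0], 1],
    [[0, 0, 0.9], [0, 0, 0], 1],
    [[0, 0, 0.3], [0, 0, 0], 1],
    [[0, 0, 0.15], [0, 0, 0], 1],
    [[0, 0, 0], [0, 0, 0], 1],
  ],
)

```text
time: 16.02
ee_pos: [0.4722, 0.3283, 0.0925]
tool_rot: [0.997, -0.076, 0.001, -0.0]
contact_force: [-1.5, -2.0, 1.6]
width: 0.0384
grasp_force: 30.0
```

>>> arm_command(
  targets=[
    [[0, 0, 0], [0, 0, 0], 0],
    [[0, 0, 0], [0, 0, 0], 0],
    [[0, 0, 0], [0, 0, 0], 0],
    [[0, 0, -4.5], [0, 0, 0], 0],
    [[0, 0, -5], [0, 0, 0], 0],
  ],
)

```text
time: 16.65
ee_pos: [0.4709, 0.3283, 0.1868]
tool_rot: [0.997, -0.076, -0.001, 0.0]
contact_force: [0.6, 0.5, -0.2]
width: 0.084
grasp_force: 0.0
```

>>> arm_command(
  targets=[
    [[2, 4, 0], [0, 0, 0], 0],
    [[2.8, 5.2, 0], [0, 0, 0], 0],
    [[2.8, 5.3, 0], [0, 0, 0], 0],
    [[2.8, 5.3, 0], [0, 0, 0], 0],
    [[2.8, 5.3, 0], [0, 0, 0], 0],
  ],
)

```text
time: 17.27
ee_pos: [0.5647, 0.0588, 0.1869]
tool_rot: [0.997, -0.076, 0.001, -0.0]
contact_force: [0.3, 1.0, -0.3]
width: 0.0919
grasp_force: 0.0
```

>>> arm_command(
  targets=[
    [[2, 3.7, 0], [0, 0, 0], 0],
    [[0.8, 1.6, 0], [0, 0, 0], 0],
    [[0, 0, 0], [0, 0, 0], 0],
    [[0, 0, 0], [0, 0, 0], 0],
  ],
)

```text
time: 17.77
ee_pos: [0.5831, 0.0067, 0.1865]
tool_rot: [0.997, -0.075, -0.0, -0.001]
contact_force: [0.1, 1.0, -0.8]
width: 0.0919
grasp_force: 0.0
```

```bash
python3 - <<'E'
from h import *
s=manip.observe();im=manip.snapshot('wrist');cv2.imwrite('pics/w2.png',im);np.savez('w2.npz',**{k:s[k] for k in('ee_pos','tool_rot')});print(s['ee_pos'],s['tool_rot'],s['qpos'])
cv2.imwrite('pics/top2.png',manip.snapshot('top'))
E
```

```text
[0.58313223 0.00669461 0.1865155 ] [ 9.97217150e-01 -7.45481651e-02 -2.09509730e-04 -6.94262516e-04] [ 0.14128019  0.36577795 -0.24948869  1.73414867  0.10007506  1.05438788
 -1.86190275]
```

View pics/w2.png

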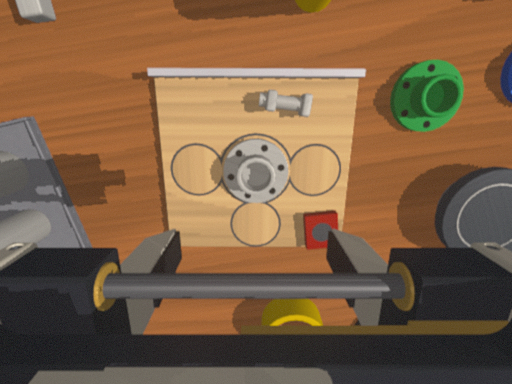

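The board now shows only the flange (neck at 257,175, disc at 256,170) and the three empty marks at about (197,169), (315,170) and (256,223). I'll fit these to get the grasp offset and the put-back marks.

```bash
python3 - <<'E'
from h import *
np.set_printoptions(precision=4,suppress=True)
s=dict(np.load('w2.npz'));C=cam('wrist',s);im=cv2.imread('pics/w2.png');h=cv2.cvtColor(im,cv2.COLOR_BGR2HSV)
def reg(x0,x1,y0,y1,cond):
    m=np.zeros(im.shape[:2],np.uint8);m[y0:y1,x0:x1]=255*cond[y0:y1,x0:x1];return m
m=reg(225,288,138,202,h[...,1]<50);m=cv2.morphologyEx(m,cv2.MORPH_OPEN,np.ones((3,3)))
c=max(cv2.findContours(m,0,2)[0],key=cv2.contourArea);e=cv2.fitEllipse(cv2.convexHull(c));print('disc',e,cast(C,e[0],.024))
gr=cv2.GaussianBlur(im,(0,0),6).astype(int).mean(2)-im.mean(2)
yv=np.array([.147,.9891,0]);xv=np.array([.9891,-.147,0]);b0=np.array([.584,.004,.012])
for n,o in(('red',.078*yv),('pipe',-.078*yv),('tube',-.078*xv)):
    p=proj(C,b0+o)[0];yy,xx=np.mgrid[:384,:512];r=np.hypot(xx-p[0],yy-p[1])
    q=np.argwhere((gr>18)&(r>18)&(r<32)&(h[...,1]<110))[:,::-1].astype(np.float32)
    e=cv2.fitEllipseDirect(q);print(n,p,len(q),e,cast(C,e[0],.012))
E
```

```text
disc ((255.347412109375, 171.09556579589844), (64.007568359375, 65.33126068115234), 176.2946014404297) [[0.5844 0.0046 0.024 ]]
red [197.3833 169.3577] 418 ((198.09803771972656, 168.97378540039062), (49.70833969116211, 54.9284782409668), 106.31649017333984) [[0.5958 0.0801 0.012 ]]
pipe [314.1883 169.1796] 381 ((313.0799865722656, 169.45680236816406), (49.68180465698242, 54.328182220458984), 72.99139404296875) [[ 0.5724 -0.0717  0.012 ]]
tube [255.7347 223.0725] 333 ((255.04396057128906, 221.3065643310547), (47.67617416381836, 50.73225784301758), 174.8743896484375) [[0.5097 0.016  0.012 ]]
```

>>> arm_command(
  targets=[
    [[0.15, 0.2, 5], [0, 0, 0], 0],
    [[0, 0, 5], [0, 0, 0], 0],
    [[0, 0, 3], [0, 0, 0], 0],
    [[0, 0, 1.8], [0, 0, 0], 0],
    [[0, 0, 0], [0, 0, 0], 0],
  ],
)

```text
time: 18.5
ee_pos: [0.5839, 0.0026, 0.0377]
tool_rot: [0.997, -0.075, -0.001, -0.0]
contact_force: [-0.7, -0.7, -0.6]
width: 0.092
grasp_force: 0.0
```

>>> arm_command(
  targets=[
    [[0.05, -0.15, 0.9], [0, 0, 0], 0],
    [[0, 0, 0], [0, 0, 0], 1],
    [[0, 0, 0], [0, 0, 0], 1],
    [[0, 0, 0], [0, 0, 0], 1],
  ],
)

```text
time: 19.0
ee_pos: [0.5859, 0.003, 0.0301]
tool_rot: [0.997, -0.076, 0.0, -0.0]
contact_force: [0.5, 0.1, -0.5]
width: 0.0667
grasp_force: 0.0
```

>>> arm_command(
  targets=[
    [[0, 0, 0], [0, 0, 0], 1],
    [[0, 0, 0], [0, 0, 0], 1],
    [[0, 0, 0], [0, 0, 0], 1],
    [[0, 0, 0], [0, 0, 0], 1],
  ],
)

```text
time: 19.5
ee_pos: [0.5855, 0.0031, 0.0295]
tool_rot: [0.997, -0.076, -0.0, -0.0]
contact_force: [-0.2, 1.0, 0.3]
width: 0.0264
grasp_force: 0.0
```

```bash
python3 - <<'E'
from h import *
s=manip.observe();a=manip.snapshot('wrist');b=manip.snapshot('side');print(s['ee_pos'],s['width'],s['contact_force'],s['qpos'])
b=cv2.resize(b[130:280,130:330],None,fx=2.56,fy=2.56,interpolation=cv2.INTER_CUBIC)
cv2.imwrite('pics/w3.png',np.vstack([a[100:300],b[:384]]))
E
```

```text
[0.58549171 0.00307447 0.02951604] 0.026408464449948203 [-0.1551107   1.00629162  0.2725887 ] [ 0.1137191   0.5675222  -0.21319112  1.83806198  0.1669938   0.7533529
 -1.91231152]
```

View pics/w3.png

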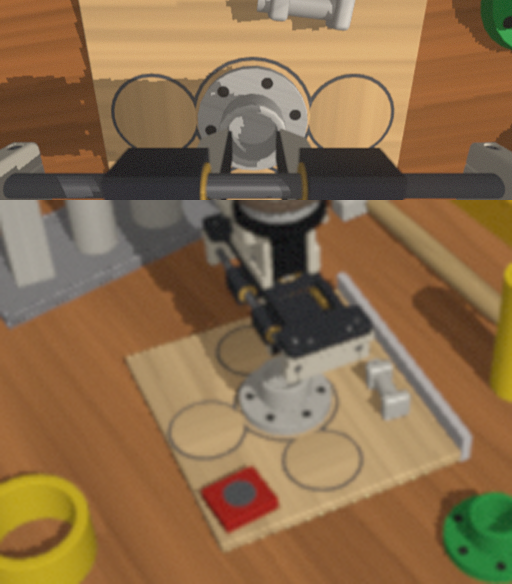

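The wrist image (top part) shows the finger tips just in front of or over the neck. In the side view the tips are near the neck top, and the 26 mm width says nothing is held. I'll check by projecting the expected points.

```bash
python3 - <<'E'
from h import *
np.set_printoptions(precision=1,suppress=True)
s=manip.observe();a=manip.snapshot('wrist');b=manip.snapshot('side');C=cam('wrist',s);D=cam('side')
g=s['ee_pos']+[0,0,.0188]
f=np.array([.5845,.0042,0])
for n,p in(('tcp',s['ee_pos']),('grasp',g),('necktop',f+[0,0,.05]),('disc',f+[0,0,.024])): print(n,proj(C,p)[0],proj(D,p)[0])
A=cv2.resize(a[170:290,180:330],None,fx=4,fy=4,interpolation=cv2.INTER_CUBIC)
B=cv2.resize(b[170:320,175:275],None,fx=4,fy=4,interpolation=cv2.INTER_CUBIC)[:480]
cv2.imwrite('pics/w4.png',np.hstack([A,B])[:,:800]);print(A.shape,B.shape)
E
```

```text
tcp [253.9 222.2] [241.7 203.5]
grasp [253.9 233.3] [241.4 197.8]
necktop [252.5 235.9] [240.8 197.2]
disc [252.6 220.8] [241.2 205. ]
(480, 600, 3) (480, 400, 3)
```

View pics/w4.png

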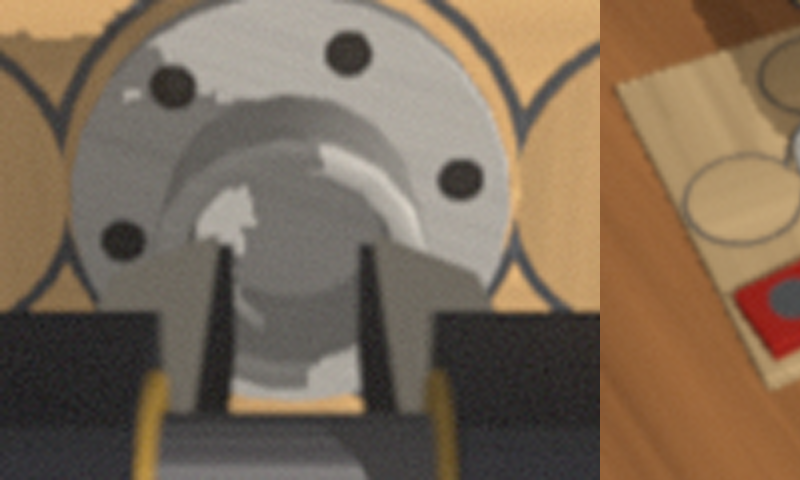

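In this enlargement the finger tips end near row 231 of the full frame, while the projected TCP is at row 222. So the tips look higher than the nominal TCP, and I'll check that from the side.

```bash
python3 - <<'E'
from h import *
b=manip.snapshot('side')
cv2.imwrite('pics/s5.png',cv2.resize(b[140:230,185:295],None,fx=6.5,fy=6.5,interpolation=cv2.INTER_CUBIC))
s=manip.observe();C=cam('wrist',s);Rm=R.from_quat(s['tool_rot'])
for z in(0,-.01,-.02,-.03): print(z,proj(C,s['ee_pos']+Rm.apply([.0095,.013,z]))[0],proj(cam('side'),s['ee_pos']+Rm.apply([0,.013,z]))[0])
E
```

```text
0 [271.59224049 210.29648986] [244.01811522 207.08799202]
-0.01 [272.47222856 215.4082572 ] [243.89153702 204.09790144]
-0.02 [273.44203552 221.04177402] [243.76316876 201.06552489]
-0.03 [274.51615242 227.28121737] [243.63297217 197.98995897]
```

View pics/s5.png

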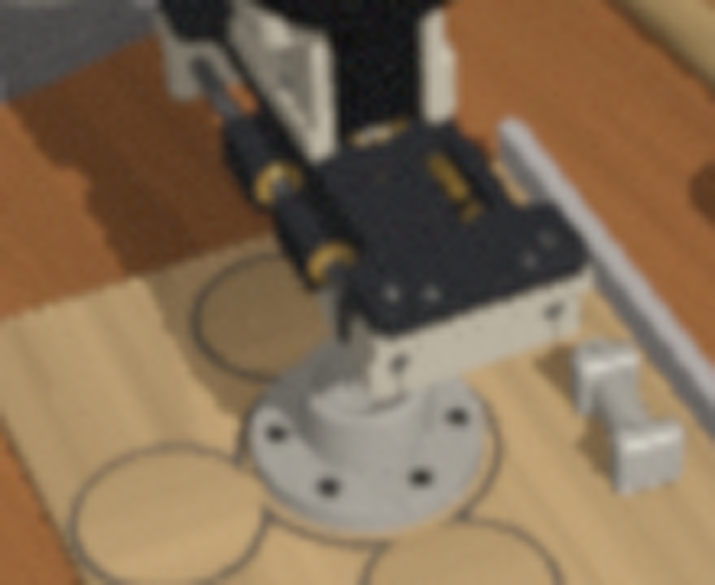

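>>> arm_command(
  targets=[
    [[0, 0, 0], [0, 0, 0], 0.3],
    [[0, 0, 0], [0, 0, 0], 0.3],
    [[0, 0, 0], [0, 0, 0], 0.3],
    [[0, 0, 0], [0, 0, 0], 0.3],
    [[0, 0, 0.4], [0, 0, 0], 0.3],
  ],
)

```text
time: 20.38
ee_pos: [0.5859, 0.0031, 0.0257]
tool_rot: [0.997, -0.076, 0.0, -0.0]
contact_force: [0.0, 0.2, 0.5]
width: 0.0519
grasp_force: 0.0
```

>>> arm_command(
  targets=[
    [[0, 0, 0.2], [0, 0, 0], 0.3],
    [[0, 0, 0], [0, 0, 0], 0.3],
  ],
)

```text
time: 20.62
ee_pos: [0.5852, 0.003, 0.0232]
tool_rot: [0.997, -0.076, -0.0, 0.0]
contact_force: [0.1, 1.0, 0.4]
width: 0.0641
grasp_force: 0.0
```

>>> arm_command(
  targets=[
    [[0, 0, 0.3], [0, 0, 0], 0.3],
    [[0, 0, 0], [0, 0, 0], 0.3],
  ],
)

```text
time: 20.88
ee_pos: [0.5853, 0.003, 0.0203]
tool_rot: [0.997, -0.076, -0.0, 0.0]
contact_force: [-0.3, 0.3, -0.1]
width: 0.064
grasp_force: 0.0
```

>>> arm_command(
  targets=[
    [[0, 0, 0.3], [0, 0, 0], 0.3],
    [[0, 0, 0], [0, 0, 0], 0.3],
  ],
)

```text
time: 21.12
ee_pos: [0.5853, 0.003, 0.0173]
tool_rot: [0.997, -0.076, -0.0, 0.0]
contact_force: [0.3, -0.3, -0.2]
width: 0.0641
grasp_force: 0.0
```

>>> arm_command(
  targets=[
    [[0, 0, 0.3], [0, 0, 0], 0.3],
    [[0, 0, 0], [0, 0, 0], 0.3],
  ],
)

```text
time: 21.38
ee_pos: [0.5853, 0.0031, 0.0143]
tool_rot: [0.997, -0.076, -0.0, 0.0]
contact_force: [-0.8, -0.3, 0.5]
width: 0.0643
grasp_force: 0.0
```

>>> arm_command(
  targets=[
    [[0, 0, 0.3], [0, 0, 0], 0.3],
    [[0, 0, 0], [0, 0, 0], 0.3],
  ],
)

```text
time: 21.62
ee_pos: [0.5853, 0.0031, 0.0113]
tool_rot: [0.997, -0.076, -0.0, 0.0]
contact_force: [0.1, 0.4, -0.0]
width: 0.0647
grasp_force: 0.0
```

```bash
python3 - <<'E'
from h import *
s=manip.observe();a=manip.snapshot('wrist');b=manip.snapshot('side')
A=cv2.resize(a[150:290,160:350],None,fx=3,fy=3,interpolation=cv2.INTER_CUBIC)
cv2.imwrite('pics/w6.png',A);print(s['ee_pos'],s['width'],s['contact_force'])
C=cam('wrist',s);Rm=R.from_quat(s['tool_rot'])
for z in(0,-.01,-.02,-.03): print(z,(proj(C,s['ee_pos']+Rm.apply([.0095,.032,z]))[0]-[160,150])*3)
E
```

```text
[0.58528963 0.00305047 0.01125675] 0.06468545060743632 [ 0.08701206  0.44982358 -0.04778916]
0 [412.45918934 180.87282058]
-0.01 [418.8708746  196.20674216]
-0.02 [425.93696412 213.10570994]
-0.03 [433.76303258 231.82221197]
```

View pics/w6.png

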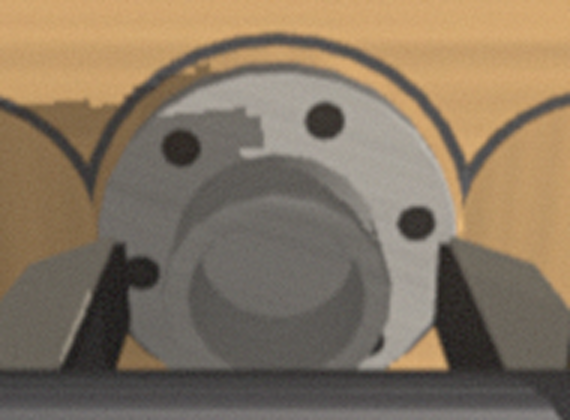

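The pad tips at crop (120,243) and (442,243) lie about 35 mm behind the reported TCP, so they are only just below the neck's top. I'll go about 14 mm lower in small steps, watching the force.

>>> arm_command(
  targets=[
    [[-0.05, 0, 0.3], [0, 0, 0], 0.3],
    [[0, 0, 0.2], [0, 0, 0], 0.3],
  ],
)

```text
time: 21.98
ee_pos: [0.5849, 0.0031, 0.0063]
tool_rot: [0.997, -0.076, -0.0, 0.0]
contact_force: [-0.3, -0.1, -0.0]
width: 0.0646
grasp_force: 0.0
```

>>> arm_command(
  targets=[
    [[0, 0, 0.3], [0, 0, 0], 0.3],
    [[0, 0, 0], [0, 0, 0], 0.3],
  ],
)

```text
time: 22.22
ee_pos: [0.5847, 0.0031, 0.0032]
tool_rot: [0.997, -0.076, -0.0, 0.0]
contact_force: [-0.6, 0.1, -0.3]
width: 0.0643
grasp_force: 0.0
```

>>> arm_command(
  targets=[
    [[0, 0, 0.3], [0, 0, 0], 0.3],
    [[0, 0, 0], [0, 0, 0], 0.3],
  ],
)

```text
time: 22.48
ee_pos: [0.5848, 0.0032, 0.0003]
tool_rot: [0.997, -0.076, -0.0, 0.0]
contact_force: [-0.1, 0.0, -0.0]
width: 0.064
grasp_force: 0.0
```

>>> arm_command(
  targets=[
    [[0, 0, 0.2], [0, 0, 0], 0.3],
    [[0, 0, 0], [0, 0, 0], 0.3],
  ],
)

```text
time: 22.72
ee_pos: [0.5849, 0.0031, -0.0016]
tool_rot: [0.997, -0.076, -0.0, 0.0]
contact_force: [-0.6, -0.5, 0.3]
width: 0.064
grasp_force: 0.0
```

>>> arm_command(
  targets=[
    [[0, 0, 0], [0, 0, 0], 1],
    [[0, 0, 0], [0, 0, 0], 1],
    [[0, 0, 0], [0, 0, 0], 1],
    [[0, 0, 0], [0, 0, 0], 1],
  ],
)

```text
time: 23.22
ee_pos: [0.5852, 0.0034, -0.0014]
tool_rot: [0.997, -0.076, 0.0, -0.0]
contact_force: [0.7, 1.7, 0.8]
width: 0.0466
grasp_force: 30.0
```

```bash
python3 - <<'E'
from h import *
np.set_printoptions(precision=4,suppress=True)
def ring(f,C,p,r0,r1):
    im=cv2.imread(f).astype(float).mean(2);d=im-cv2.GaussianBlur(im,(0,0),5)
    yy,xx=np.mgrid[:384,:512]
    W=cast(C,np.c_[xx.ravel(),yy.ravel()],.04)
    c=np.array(p)
    for _ in range(4):
        r=np.hypot(W[:,0]-c[0],W[:,1]-c[1]);k=(r>r0)&(r<r1)&(d.ravel()>8)
        q=W[k,:2];A=np.c_[2*q,np.ones(len(q))];s=np.linalg.lstsq(A,(q**2).sum(1),rcond=None)[0];c=s[:2]
    print(f,k.sum(),c,'diam',2*np.sqrt(s[2]+c@c))
s=dict(np.load('w1.npz'))
ring('pics/top0.png',cam('top'),(.481,-.293),.038,.055)
ring('pics/w1.png',cam('wrist',s),(.481,-.293),.038,.055)
E
```

```text
pics/top0.png 236 [ 0.4814 -0.2941] diam 0.0909325911342324
pics/w1.png 467 [ 0.4809 -0.2932] diam 0.09088928027798147
```

>>> arm_command(
  targets=[
    [[0, 0, -2], [0, 0, 0], 1],
    [[0, 0, -4], [0, 0, 0], 1],
    [[0, 0, -4], [0, 0, 0], 1],
  ],
)

```text
time: 23.6
ee_pos: [0.584, 0.0028, 0.0997]
tool_rot: [0.997, -0.076, -0.001, 0.0]
contact_force: [0.2, 0.1, -5.9]
width: 0.0467
grasp_force: 30.0
```

>>> arm_command(
  targets=[
    [[-0.5, 3, 0], [0, 0, 0], 1],
    [[-0.9, 5, 0], [0, 0, 0], 1],
    [[-0.9, 5, 0], [0, 0, 0], 1],
    [[-0.9, 5, 0], [0, 0, 0], 1],
    [[-0.9, 5, 0], [0, 0, 0], 1],
  ],
)

```text
time: 24.22
ee_pos: [0.5083, -0.2195, 0.0993]
tool_rot: [0.997, -0.076, -0.0, 0.0]
contact_force: [0.9, 0.1, -5.6]
width: 0.0468
grasp_force: 30.0
```

>>> arm_command(
  targets=[
    [[-0.9, 5, 0], [0, 0, 0], 1],
    [[-0.7, 2.9, 0], [0, 0, 0], 1],
    [[0, 0, 3], [0, 0, 0], 1],
    [[0, 0, 2], [0, 0, 0], 1],
    [[0, 0, 0], [0, 0, 0], 1],
  ],
)

```text
time: 24.85
ee_pos: [0.4795, -0.2927, 0.0474]
tool_rot: [0.997, -0.076, -0.002, -0.001]
contact_force: [0.1, 0.9, -5.7]
width: 0.0464
grasp_force: 30.0
```

>>> arm_command(
  targets=[
    [[0, 0, 0], [0, 0, 0], 1],
  ],
)

```text
time: 24.98
ee_pos: [0.4822, -0.2938, 0.0496]
tool_rot: [0.997, -0.076, 0.0, 0.0]
contact_force: [-0.8, -0.2, -5.6]
width: 0.0466
grasp_force: 30.0
```

>>> arm_command(
  targets=[
    [[-0.06, 0, 1.2], [0, 0, 0], 1],
    [[0, 0, 0.7], [0, 0, 0], 1],
    [[0, 0, 0.2], [0, 0, 0], 1],
    [[0, 0, 0.1], [0, 0, 0], 1],
    [[0, 0, 0], [0, 0, 0], 1],
  ],
)

```text
time: 25.6
ee_pos: [0.4815, -0.2936, 0.0267]
tool_rot: [0.997, -0.076, 0.0, 0.0]
contact_force: [0.0, -0.0, -6.1]
width: 0.0466
grasp_force: 30.0
```

>>> arm_command(
  targets=[
    [[0, 0, 0.1], [0, 0, 0], 1],
    [[0, 0, 0], [0, 0, 0], 1],
  ],
)

```text
time: 25.85
ee_pos: [0.4817, -0.2938, 0.0266]
tool_rot: [0.997, -0.076, 0.0, 0.0]
contact_force: [-2.8, 1.2, 5.8]
width: 0.0462
grasp_force: 30.0
```

>>> arm_command(
  targets=[
    [[0, 0, 0], [0, 0, 0], 0],
    [[0, 0, 0], [0, 0, 0], 0],
    [[0, 0, 0], [0, 0, 0], 0],
    [[0, 0, -2], [0, 0, 0], 0],
    [[0, 0, -6], [0, 0, 0], 0],
  ],
)

```text
time: 26.48
ee_pos: [0.4785, -0.2921, 0.1032]
tool_rot: [0.997, -0.076, -0.003, -0.002]
contact_force: [1.4, -0.2, -0.2]
width: 0.0902
grasp_force: 0.0
```

>>> arm_command(
  targets=[
    [[-2.5, 0, -5], [0, 0, 0], 0],
    [[-2.5, 0, -3], [0, 0, 0], 0],
    [[0, 0, 0], [0, 0, 0], 0],
    [[0, 0, 0], [0, 0, 0], 0],
  ],
)

```text
time: 26.98
ee_pos: [0.432, -0.2858, 0.185]
tool_rot: [0.997, -0.076, 0.0, -0.0]
contact_force: [0.2, -0.5, -0.7]
width: 0.0917
grasp_force: 0.0
```

```bash
python3 - <<'E'
from h import *
np.set_printoptions(precision=4,suppress=True)
s=manip.observe();im=manip.snapshot('wrist');C=cam('wrist',s);print(s['ee_pos'],s['qpos'])
np.savez('w7.npz',**{k:s[k] for k in('ee_pos','tool_rot')});cv2.imwrite('pics/w7.png',im)
p=proj(C,[.4812,-.2937,.052])[0].astype(int);print(p)
cv2.imwrite('pics/c7.png',cv2.resize(im[max(p[1]-70,0):p[1]+70,p[0]-80:p[0]+80],None,fx=4,fy=4,interpolation=cv2.INTER_CUBIC))
E
```

```text
[ 0.432  -0.2858  0.185 ] [ 0.6768  0.247  -0.1674  1.8941  0.0481  1.0042 -1.2345]
[253 135]
```

View pics/c7.png

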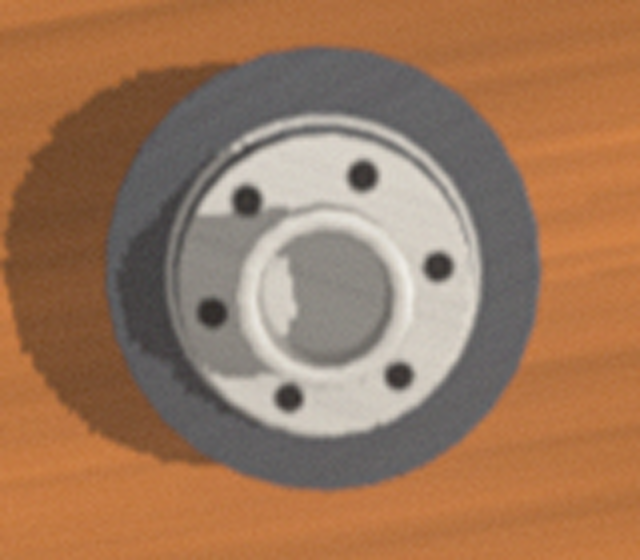

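The crop shows the flange flat on the turntable, with its disc centred at (326,282) and the turntable disc at (323,268). Its base plane is lower, so I'll check the centring by ray casting.

```bash
python3 - <<'E'
from h import *
s=dict(np.load('w7.npz'));C=cam('wrist',s);f=lambda x,y,z:cast(C,[(x+.5)/4+172.5,(y+.5)/4+64.5],z)[0]
print('tt',(f(107,268,.04)+f(540,268,.04))/2,(f(323.5,46,.04)+f(323.5,490,.04))/2)
print('fl',(f(177,282,.052)+f(476,282,.052))/2,(f(326,127,.052)+f(326,437,.052))/2)
E
```

```text
tt [ 0.48460659 -0.2936509   0.04      ] [ 0.4808398 -0.2930682  0.04     ]
fl [ 0.48165943 -0.29406198  0.052     ] [ 0.47989316 -0.2936457   0.052     ]
```

>>> arm_command(
  targets=[
    [[0.2, -4, 0], [0, 0, 0], 0],
    [[0.2, -5.8, 0], [0, 0, 0], 0],
    [[0.2, -5.8, 0], [0, 0, 0], 0],
    [[0.2, -5.8, 0], [0, 0, 0], 0],
    [[0.2, -5.8, 0], [0, 0, 0], 0],
  ],
)

```text
time: 27.65
ee_pos: [0.4829, -0.0162, 0.1841]
tool_rot: [0.997, -0.076, -0.001, -0.0]
contact_force: [1.1, 0.1, -0.8]
width: 0.0919
grasp_force: 0.0
```

>>> arm_command(
  targets=[
    [[0.2, -5.8, 0], [0, 0, 0], 0],
    [[0.2, -5.8, 0], [0, 0, 0], 0],
    [[0.2, -5.8, 0], [0, 0, 0], 0],
    [[0.2, -5.8, 0], [0, 0, 0], 0],
    [[0.2, -5.8, 0], [0, 0, 0], 0],
  ],
)

```text
time: 28.28
ee_pos: [0.5365, 0.2687, 0.1835]
tool_rot: [0.997, -0.076, -0.001, 0.0]
contact_force: [0.9, -0.6, -0.3]
width: 0.0921
grasp_force: 0.0
```

>>> arm_command(
  targets=[
    [[0.2, -4.5, 0], [0, 0, 0], 0],
    [[0.2, -2.5, 0], [0, 0, 0], 0],
    [[0, 0, 0], [0, 0, 0], 0],
    [[0, 0, 0], [0, 0, 0], 0],
  ],
)

```text
time: 28.78
ee_pos: [0.551, 0.3339, 0.1839]
tool_rot: [0.997, -0.076, -0.001, 0.001]
contact_force: [-0.4, -0.1, 0.2]
width: 0.0918
grasp_force: 0.0
```

```bash
python3 - <<'E'
from h import *
np.set_printoptions(precision=4,suppress=True)
s=manip.observe();im=manip.snapshot('wrist');C=cam('wrist',s);print(s['ee_pos'],s['qpos'],tool([.5516,.3352,.085],s))
np.savez('w8.npz',**{k:s[k] for k in('ee_pos','tool_rot')});cv2.imwrite('pics/w8.png',im)
for p in([.6312,.342,.149],[.5516,.3352,.139],[.472,.3284,.129]):print(proj(C,p)[0])
E
```

```text
[0.551  0.3339 0.1839] [-0.2522  0.5066 -0.4668  1.5698  0.2442  1.1264 -2.4981] [ 0.0617 -0.1548  9.8874]
[227.7668 111.6626]
[252.1979 201.7703]
[270.884  270.6893]
```

View pics/w8.png

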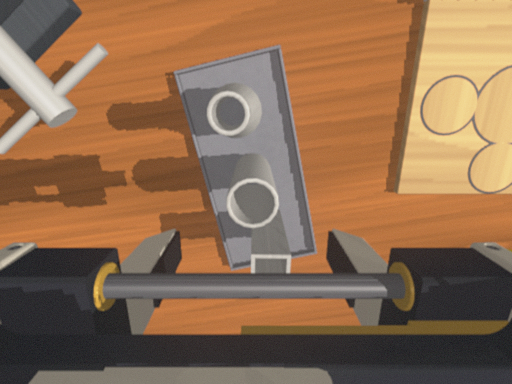

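The tray view shows all three pieces standing: reducer top at (228,113), pipe top at (253,203) and tube top at (271,264). These are as predicted.

>>> arm_command(
  targets=[
    [[0.05, -0.1, 5], [0, 0, 0], 0],
    [[0, 0, 4.9], [0, 0, 0], 0],
    [[0, 0, 0], [0, 0, 0], 1],
    [[0, 0, 0], [0, 0, 0], 1],
    [[0, 0, 0], [0, 0, 0], 1],
  ],
)

```text
time: 29.45
ee_pos: [0.5539, 0.3369, 0.0894]
tool_rot: [0.997, -0.076, 0.002, -0.001]
contact_force: [1.0, 0.6, 0.8]
width: 0.0665
grasp_force: 0.0
```

>>> arm_command(
  targets=[
    [[0, 0, 0], [0, 0, 0], 1],
    [[0, 0, 0], [0, 0, 0], 1],
    [[0, 0, 0], [0, 0, 0], 1],
    [[0, 0, 0], [0, 0, 0], 1],
  ],
)

```text
time: 29.95
ee_pos: [0.5528, 0.3361, 0.0876]
tool_rot: [0.997, -0.076, 0.001, -0.0]
contact_force: [-1.3, -1.9, 6.1]
width: 0.0463
grasp_force: 30.0
```

>>> arm_command(
  targets=[
    [[0, 0, -2.5], [0, 0, 0], 1],
    [[0, 0, -3.5], [0, 0, 0], 1],
    [[0, 3, 0], [0, 0, 0], 1],
    [[0, 5, 0], [0, 0, 0], 1],
    [[1.0, 5, 0], [0, 0, 0], 1],
  ],
)

```text
time: 30.58
ee_pos: [0.5398, 0.2048, 0.1451]
tool_rot: [0.997, -0.075, -0.002, 0.001]
contact_force: [1.8, -0.4, -4.9]
width: 0.0464
grasp_force: 30.0
```

>>> arm_command(
  targets=[
    [[2, 5, 0], [0, 0, 0], 1],
    [[2, 5, 0], [0, 0, 0], 1],
    [[2, 5, 0], [0, 0, 0], 1],
    [[1.3, 5, 0], [0, 0, 0], 1],
    [[0, 4.5, 0], [0, 0, 0], 1],
  ],
)

```text
time: 31.2
ee_pos: [0.5766, -0.0498, 0.1452]
tool_rot: [0.997, -0.077, -0.001, 0.0]
contact_force: [-0.6, 0.3, -4.9]
width: 0.0466
grasp_force: 30.0
```

>>> arm_command(
  targets=[
    [[0, 2.6, 0], [0, 0, 0], 1],
    [[0, 0, 2], [0, 0, 0], 1],
    [[0, 0, 1.5], [0, 0, 0], 1],
    [[0, 0, 0], [0, 0, 0], 1],
    [[0, 0, 0], [0, 0, 0], 1],
  ],
)

```text
time: 31.82
ee_pos: [0.5735, -0.0721, 0.1116]
tool_rot: [0.997, -0.075, -0.0, -0.0]
contact_force: [0.3, -0.2, -4.9]
width: 0.0464
grasp_force: 30.0
```

>>> arm_command(
  targets=[
    [[0.05, 0.08, 1.0], [0, 0, 0], 1],
    [[0, 0, 0.4], [0, 0, 0], 1],
    [[0, 0, 0.1], [0, 0, 0], 1],
    [[0, 0, 0], [0, 0, 0], 1],
  ],
)

```text
time: 32.33
ee_pos: [0.5737, -0.0738, 0.0965]
tool_rot: [0.997, -0.076, 0.0, -0.0]
contact_force: [-0.9, -0.1, -5.9]
width: 0.0465
grasp_force: 30.0
```

>>> arm_command(
  targets=[
    [[0, 0, 0.1], [0, 0, 0], 1],
    [[0, 0, 0], [0, 0, 0], 1],
  ],
)

```text
time: 32.58
ee_pos: [0.5738, -0.0738, 0.0957]
tool_rot: [0.997, -0.076, 0.0, 0.0]
contact_force: [0.6, -0.1, -5.8]
width: 0.0463
grasp_force: 30.0
```

>>> arm_command(
  targets=[
    [[0, -0.06, 0.1], [0, 0, 0], 1],
    [[0, 0, 0], [0, 0, 0], 1],
  ],
)

```text
time: 32.83
ee_pos: [0.5745, -0.0739, 0.0957]
tool_rot: [0.997, -0.076, 0.001, 0.0]
contact_force: [-0.8, -0.9, 4.4]
width: 0.046
grasp_force: 30.0
```

>>> arm_command(
  targets=[
    [[0, 0, 0], [0, 0, 0], 0],
    [[0, 0, 0], [0, 0, 0], 0],
    [[0, 0, 0], [0, 0, 0], 0],
    [[0, 0, -4], [0, 0, 0], 0],
    [[0, 0, -5], [0, 0, 0], 0],
  ],
)

```text
time: 33.45
ee_pos: [0.5725, -0.0729, 0.1841]
tool_rot: [0.997, -0.076, -0.002, -0.0]
contact_force: [0.8, -0.2, -0.0]
width: 0.0901
grasp_force: 0.0
```

>>> arm_command(
  targets=[
    [[0, -3.5, 0], [0, 0, 0], 0],
    [[-0.1, -5.5, 0], [0, 0, 0], 0],
    [[-0.1, -5.5, 0], [0, 0, 0], 0],
    [[-0.1, -5.5, 0], [0, 0, 0], 0],
    [[-0.1, -5.5, 0], [0, 0, 0], 0],
  ],
)

```text
time: 34.08
ee_pos: [0.6085, 0.1812, 0.1845]
tool_rot: [0.997, -0.076, 0.0, -0.0]
contact_force: [-0.1, 0.3, -0.0]
width: 0.0917
grasp_force: 0.0
```

>>> arm_command(
  targets=[
    [[-0.1, -5.5, 0], [0, 0, 0], 0],
    [[-0.1, -5.5, 0], [0, 0, 0], 0],
    [[-0.1, -4, 0], [0, 0, 0], 0],
    [[0, -1.4, 0], [0, 0, 0], 0],
    [[0, 0, 0], [0, 0, 0], 0],
  ],
)

```text
time: 34.7
ee_pos: [0.6299, 0.3423, 0.184]
tool_rot: [0.997, -0.075, -0.0, 0.0]
contact_force: [-0.4, -0.9, 0.3]
width: 0.0918
grasp_force: 0.0
```

>>> arm_command(
  targets=[
    [[0, 0, 0], [0, 0, 0], 0],
  ],
)

```text
time: 34.83
ee_pos: [0.6312, 0.3392, 0.1844]
tool_rot: [0.997, -0.077, 0.0, 0.001]
contact_force: [0.3, -0.6, -0.4]
width: 0.0918
grasp_force: 0.0
```

>>> arm_command(
  targets=[
    [[0, -0.1, 5], [0, 0, 0], 0],
    [[0, 0, 4.4], [0, 0, 0], 0],
    [[0, 0, 0], [0, 0, 0], 1],
    [[0, 0, 0], [0, 0, 0], 1],
    [[0, 0, 0], [0, 0, 0], 1],
  ],
)

```text
time: 35.45
ee_pos: [0.6325, 0.3436, 0.0937]
tool_rot: [0.997, -0.077, 0.002, -0.001]
contact_force: [0.2, -0.3, 0.5]
width: 0.0663
grasp_force: 0.0
```

>>> arm_command(
  targets=[
    [[0, 0, 0], [0, 0, 0], 1],
    [[0, 0, 0], [0, 0, 0], 1],
    [[0, 0, 0], [0, 0, 0], 1],
    [[0, 0, 0], [0, 0, 0], 1],
    [[0, 0, 0], [0, 0, 0], 1],
  ],
)

```text
time: 36.08
ee_pos: [0.6306, 0.3427, 0.0907]
tool_rot: [0.997, -0.076, 0.0, 0.0]
contact_force: [-0.9, -0.2, 1.9]
width: 0.0334
grasp_force: 30.0
```

>>> arm_command(
  targets=[
    [[0, 0, -1.5], [0, 0, 0], 1],
    [[0, 0, -2.5], [0, 0, 0], 1],
    [[0.1, 3, 0], [0, 0, 0], 1],
    [[0.1, 4.7, 0], [0, 0, 0], 1],
    [[0.1, 5, 0], [0, 0, 0], 1],
  ],
)

```text
time: 36.7
ee_pos: [0.6134, 0.2163, 0.1305]
tool_rot: [0.997, -0.075, -0.0, -0.0]
contact_force: [1.6, -1.6, -4.6]
width: 0.0334
grasp_force: 30.0
```

>>> arm_command(
  targets=[
    [[0.1, 5, 0], [0, 0, 0], 1],
    [[0.1, 4.7, 0], [0, 0, 0], 1],
    [[0, 3, 0], [0, 0, 0], 1],
    [[0, 1, 0], [0, 0, 0], 1],
    [[0, 0, 1.5], [0, 0, 0], 1],
  ],
)

```text
time: 37.33
ee_pos: [0.5969, 0.0817, 0.1165]
tool_rot: [0.997, -0.076, 0.002, -0.001]
contact_force: [0.4, 0.8, -5.1]
width: 0.0335
grasp_force: 30.0
```

>>> arm_command(
  targets=[
    [[0, 0, 0.7], [0, 0, 0], 1],
    [[0, 0, 0], [0, 0, 0], 1],
    [[0, 0, 0], [0, 0, 0], 1],
  ],
)

```text
time: 37.7
ee_pos: [0.5955, 0.0826, 0.1084]
tool_rot: [0.997, -0.075, -0.0, -0.0]
contact_force: [0.7, 0.1, -5.1]
width: 0.0329
grasp_force: 30.0
```

Target (.5956, .0812) at about .0987.

>>> arm_command(
  targets=[
    [[0, 0.1, 0.5], [0, 0, 0], 1],
    [[0, 0, 0.2], [0, 0, 0], 1],
    [[0, 0, 0.1], [0, 0, 0], 1],
    [[0, 0, 0], [0, 0, 0], 1],
  ],
)

```text
time: 38.2
ee_pos: [0.5952, 0.0802, 0.1005]
tool_rot: [0.997, -0.076, -0.0, -0.0]
contact_force: [-0.5, -0.0, -4.9]
width: 0.0334
grasp_force: 30.0
```

>>> arm_command(
  targets=[
    [[0, 0, 0.1], [0, 0, 0], 1],
    [[0, 0, 0], [0, 0, 0], 1],
  ],
)

```text
time: 38.45
ee_pos: [0.5952, 0.0803, 0.0995]
tool_rot: [0.997, -0.076, 0.0, -0.0]
contact_force: [0.4, 0.2, -4.7]
width: 0.0334
grasp_force: 30.0
```

>>> arm_command(
  targets=[
    [[0.03, -0.09, 0.1], [0, 0, 0], 1],
    [[0, 0, 0], [0, 0, 0], 1],
  ],
)

```text
time: 38.7
ee_pos: [0.596, 0.0812, 0.0987]
tool_rot: [0.997, -0.076, 0.0, -0.0]
contact_force: [-0.7, -0.5, -3.3]
width: 0.0331
grasp_force: 30.0
```

>>> arm_command(
  targets=[
    [[0, 0, 0.05], [0, 0, 0], 1],
    [[0, 0, 0], [0, 0, 0], 1],
  ],
)

```text
time: 38.95
ee_pos: [0.5962, 0.0811, 0.0987]
tool_rot: [0.997, -0.076, 0.001, -0.0]
contact_force: [-0.8, -0.5, 1.5]
width: 0.0335
grasp_force: 30.0
```

>>> arm_command(
  targets=[
    [[0, 0, 0], [0, 0, 0], 0],
    [[0, 0, 0], [0, 0, 0], 0],
    [[0, 0, 0], [0, 0, 0], 0],
    [[0, 0, -3.6], [0, 0, 0], 0],
    [[0, 0, -5], [0, 0, 0], 0],
  ],
)

```text
time: 39.58
ee_pos: [0.5943, 0.081, 0.1834]
tool_rot: [0.997, -0.076, -0.002, 0.0]
contact_force: [-0.8, 0.3, -0.8]
width: 0.0785
grasp_force: 0.0
```

>>> arm_command(
  targets=[
    [[-2.5, -3.5, 0], [0, 0, 0], 0],
    [[-3.3, -4.6, 0], [0, 0, 0], 0],
    [[-3.3, -4.6, 0], [0, 0, 0], 0],
    [[-3.3, -4.6, 0], [0, 0, 0], 0],
    [[-2.6, -3.7, 0], [0, 0, 0], 0],
  ],
)

```text
time: 40.2
ee_pos: [0.4777, 0.3139, 0.1843]
tool_rot: [0.997, -0.075, 0.0, -0.0]
contact_force: [0.9, 0.2, -0.1]
width: 0.0919
grasp_force: 0.0
```

>>> arm_command(
  targets=[
    [[-1, -1.5, 0], [0, 0, 0], 0],
    [[0, 0, 0], [0, 0, 0], 0],
    [[0, 0, 0], [0, 0, 0], 0],
  ],
)

```text
time: 40.58
ee_pos: [0.4724, 0.3265, 0.1839]
tool_rot: [0.997, -0.077, 0.0, 0.0]
contact_force: [0.2, -1.4, 0.5]
width: 0.0915
grasp_force: 0.0
```

Now down to TCP .077, about 15 mm deeper than the first grasp.

>>> arm_command(
  targets=[
    [[0, -0.1, 5.5], [0, 0, 0], 0],
    [[0, 0, 5.2], [0, 0, 0], 0],
    [[0, 0, 0], [0, 0, 0], 1],
    [[0, 0, 0], [0, 0, 0], 1],
    [[0, 0, 0], [0, 0, 0], 1],
  ],
)

```text
time: 41.2
ee_pos: [0.4738, 0.3297, 0.0796]
tool_rot: [0.997, -0.077, 0.002, -0.001]
contact_force: [-0.1, -0.4, 0.8]
width: 0.0661
grasp_force: 0.0
```

>>> arm_command(
  targets=[
    [[0, 0, 0], [0, 0, 0], 1],
    [[0, 0, 0], [0, 0, 0], 1],
    [[0, 0, 0], [0, 0, 0], 1],
    [[0, 0, 0], [0, 0, 0], 1],
    [[0, 0, 0], [0, 0, 0], 1],
  ],
)

```text
time: 41.82
ee_pos: [0.4721, 0.3291, 0.0776]
tool_rot: [0.997, -0.076, 0.0, -0.0]
contact_force: [-0.4, -0.7, 5.6]
width: 0.0398
grasp_force: 29.9
```

>>> arm_command(
  targets=[
    [[0, 0, -1.5], [0, 0, 0], 1],
    [[0, 0, -2.5], [0, 0, 0], 1],
    [[0.7, 3, 0], [0, 0, 0], 1],
    [[1.4, 5, 0], [0, 0, 0], 1],
    [[1.4, 5, 0], [0, 0, 0], 1],
  ],
)

```text
time: 42.45
ee_pos: [0.486, 0.1935, 0.1169]
tool_rot: [0.997, -0.076, -0.001, 0.0]
contact_force: [1.1, 0.2, -3.8]
width: 0.0395
grasp_force: 29.9
```

>>> arm_command(
  targets=[
    [[1.4, 5, 0], [0, 0, 0], 1],
    [[1.4, 5, 0], [0, 0, 0], 1],
    [[1.2, 4.5, 0], [0, 0, 0], 1],
    [[0.7, 3, 0], [0, 0, 0], 1],
    [[0, 0, 1.5], [0, 0, 0], 1],
  ],
)

```text
time: 43.08
ee_pos: [0.5074, 0.011, 0.1026]
tool_rot: [0.997, -0.079, 0.001, 0.001]
contact_force: [-0.3, 0.1, -4.7]
width: 0.0392
grasp_force: 29.9
```

>>> arm_command(
  targets=[
    [[0, 0, 0.7], [0, 0, 0], 1],
    [[0, 0, 0], [0, 0, 0], 1],
    [[0, 0, 0], [0, 0, 0], 1],
  ],
)

```text
time: 43.45
ee_pos: [0.5066, 0.0161, 0.0951]
tool_rot: [0.997, -0.075, -0.0, -0.0]
contact_force: [-0.3, 0.4, -5.0]
width: 0.0399
grasp_force: 29.9
```

>>> arm_command(
  targets=[
    [[0, 0.03, 0.5], [0, 0, 0], 1],
    [[0, 0, 0.2], [0, 0, 0], 1],
    [[0, 0, 0.1], [0, 0, 0], 1],
    [[0, 0, 0], [0, 0, 0], 1],
  ],
)

```text
time: 43.95
ee_pos: [0.5065, 0.0146, 0.087]
tool_rot: [0.997, -0.076, -0.0, 0.0]
contact_force: [-0.9, -1.3, -4.6]
width: 0.0399
grasp_force: 29.9
```

>>> arm_command(
  targets=[
    [[0, 0, 0.1], [0, 0, 0], 1],
    [[0, 0, 0], [0, 0, 0], 1],
  ],
)

```text
time: 44.2
ee_pos: [0.5065, 0.0145, 0.086]
tool_rot: [0.997, -0.076, -0.0, -0.0]
contact_force: [-0.6, -0.3, -4.5]
width: 0.0398
grasp_force: 29.9
```

>>> arm_command(
  targets=[
    [[0.03, -0.1, 0.1], [0, 0, 0], 1],
    [[0, 0, 0], [0, 0, 0], 1],
  ],
)

```text
time: 44.45
ee_pos: [0.5073, 0.015, 0.0856]
tool_rot: [0.997, -0.076, 0.0, 0.0]
contact_force: [-1.9, -1.4, 2.7]
width: 0.0397
grasp_force: 29.9
```

>>> arm_command(
  targets=[
    [[0, 0, 0.04], [0, 0, 0], 1],
    [[0, 0, 0], [0, 0, 0], 1],
  ],
)

```text
time: 44.7
ee_pos: [0.5075, 0.015, 0.0856]
tool_rot: [0.997, -0.076, 0.001, 0.0]
contact_force: [-3.8, -2.2, 7.4]
width: 0.0396
grasp_force: 29.9
```

>>> arm_command(
  targets=[
    [[0, 0, 0], [0, 0, 0], 0],
    [[0, 0, 0], [0, 0, 0], 0],
    [[0, 0, 0], [0, 0, 0], 0],
    [[0, 0, -4], [0, 0, 0], 0],
    [[0, 0, -6], [0, 0, 0], 0],
  ],
)

```text
time: 45.32
ee_pos: [0.5052, 0.0156, 0.1839]
tool_rot: [0.997, -0.076, -0.002, -0.0]
contact_force: [1.4, -0.7, -0.1]
width: 0.0848
grasp_force: 0.0
```

>>> arm_command(
  targets=[
    [[0, 0, -6], [0, 0, 0], 0],
    [[0, 0, -5], [0, 0, 0], 0],
    [[0, 0, 0], [0, 0, 0], 0],
    [[0, 0, 0], [0, 0, 0], 0],
  ],
)

```text
time: 45.82
ee_pos: [0.5066, 0.0155, 0.2941]
tool_rot: [0.997, -0.076, -0.0, 0.0]
contact_force: [0.1, -0.0, -0.0]
width: 0.0918
grasp_force: 0.0
```

```bash
python3 - <<'E'
from h import *
s=manip.observe();im=manip.snapshot('wrist');C=cam('wrist',s);print(s['ee_pos'])
np.savez('w9.npz',**{k:s[k] for k in('ee_pos','tool_rot')});cv2.imwrite('pics/w9.png',im)
p=proj(C,[.584,.004,.012])[0].astype(int);x,y=max(p[0]-100,0),max(p[1]-70,0);print(x,y)
cv2.imwrite('pics/c9.png',cv2.resize(im[y:y+150,x:x+200],None,fx=4,fy=4,interpolation=cv2.INTER_CUBIC))
E
```

```text
[0.5065893  0.01554477 0.29405435]
153 38
```

View pics/c9.png

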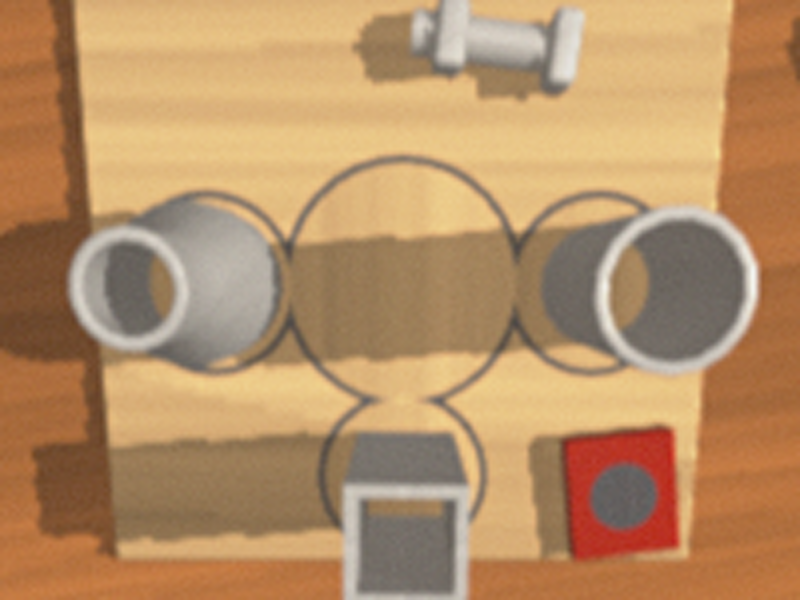

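All three stand inside their mark outlines: reducer top at (128,288), pipe top at (677,291), tube top at (406,541). Now a quick numeric check.

```bash
python3 - <<'E'
from h import *
s=dict(np.load('w9.npz'));C=cam('wrist',s);f=lambda x,y,z:cast(C,[(x+.5)/4+152.5,(y+.5)/4+37.5],z)[0].round(4)
print('red',f(128,288,.157),'want .5956 .0812');print('pipe',f(677,291,.147),'want .5725 -.0731');print('tube',f(406,541,.137),'want .5069 .0157');print('centre mark',f(403,280,.012))
E
```

```text
red [0.5955 0.0805 0.157 ] want .5956 .0812
pipe [ 0.5708 -0.0743  0.147 ] want .5725 -.0731
tube [0.507  0.0149 0.137 ] want .5069 .0157
centre mark [0.5846 0.004  0.012 ]
```

All are within about 2 mm, so I'm handing the job in.

```bash
python3 -c "
from workcell import manip
print(manip.job_done())"
```

```text
the job is handed in; nothing more can be done
None
```

The job is handed in at about 46 s of the 136 s allowed: the flange lies flat on the turntable, centred to within about 1–2 mm, and the pipe, reducer and square tube are back upright within about 2 mm of their own marks; the magnet and bolt were not touched.

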